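Turn the trolley wheel until its valve stem points straight up

ROBOT

A 6-joint arm with a two-finger parallel gripper is mounted at the origin on the work surface. World frame = base frame: x ahead of the robot, y to its left, z up, the work surface at z = 0. Lengths are in m, angles in rad, forces in N, time in s.
With the tool pointing down it reaches from about 0.225 to 0.725 m from the base axis. Payload 3.1 kg.
Tool frame: the origin (TCP) lies midway between the tips of the shut fingers; the grasp point (between the pads) lies 19 mm behind it; x points along the fingers, y is the direction in which the jaws open and shut, and the axes are right-handed (so a half turn about x gives the same grasp; the last joint's range is limited). The gripper opens to 85 mm and grips with 20 to 120 N. Pads are 22 mm wide; open, the fingers measure 114 mm over their backs; the gripper's body (76 mm by 85 mm) begins 54 mm behind the grasp point. The pads swing forward as they close: fully open they stand 13 mm farther back than shut.
Start: joints at [-1.373, 0.048, 0.099, 1.622, 0, 1.443], TCP at [0.168, -0.497, 0.231] pointing down, gripper open.
Joint ranges: [-2.91, 2.91], [-0.99, 1.94], [-1.21, 1.42], [-2.12, 2.29], [-1.49, 1.47], [-3.14, 3.14]. Speed limits (rad/s): [2.79, 2.79, 3.14, 3.14, 3.14, 3.14].

INTERFACE

Orientations are given as a unit quaternion [w, x, y, z].
In Python, from cell import get_obs, camera, camera_params, finish_job gives the robot as it stands. The module is installed in compiled form; this text tells all that it offers.
- The arm moves only by the tool send_rows, never from a script. Its argument "commands" is a list of rows, each a list of 7 numbers: the shift along the tool's x, y, z in m, then the turn, a rotation vector about the tool's x, y, z in units of 6 degrees (1.0 is 6 degrees), then the opening, from -1 (shut) to 1 (fully open). In form: [[dx, dy, dz, ax, ay, az, claw], ...]. A call has 1 to 12 rows; each row is the pose to reach, as a shift and turn from the pose commanded when the call began, along the tool's axes at that moment; what a row does not reach only later rows make up. A row lasts 1/10 s, in which the tool goes at most 50 mm and 8.59 degrees, less where a joint would pass 70% of its speed; a pose out of reach is approached as far as the arm can. A call with a gripper value outside its range is refused whole. The fingers move at their own pace and stop on an object; "grip_force" is the grip in N (left out, the last holds). Time passes only in rows, so rows that repeat a pose let the fingers close. It gives the time, the measured TCP pose, the force and the opening at its end, in the units of the state.
- get_obs(): the state, without advancing time (a new reading comes with each control period).
- camera(name): name is "scene" or "top" or "wrist"; returns the picture (400x640x3 uint8, blue, green, red); there is no depth.
- camera_params(name): a dict with "vertical_fov" (degrees; the focal length in pixels is half the picture's height over the tangent of half this angle, whatever the lens; pixels are square), "cx", "cy" (the principal point, pixels), "rvec" (rotation vector, rad) and "tvec" (3), from world to camera coordinates, as OpenCV has them. Camera axes: x right, y down, z forward; pixel columns grow to the right and rows downward; lengths in m; the calibration is good to about 2 mm. A picture is of the moment at which its call begins: read the wrist's pose just before it. camera_params takes no time and is no camera call; for the wrist camera it gives the pose at the moment of the call.
- finish_job(): hands the job in, once; it reports no verdict.
The state is a dict: "time_s": time; "q": joint angles; "qvel": joint speeds; "joint_torque": joint torques, N m; "ee_pos": TCP position; "orientation": TCP orientation; "force": force on the tool from outside, world axes, zero at the start; "wrist_torque": the same for the moment, N m; "width": finger opening in m.
Only numpy, scipy, OpenCV 4.12 (cv2) and the standard library are available. Lean on these libraries where they do the work, as an engineer would, in place of code of your own. Each camera call takes 0.05 s, during which the arm holds its last target.

TASK

The trolley wheel on the sloping wooden stand is waiting to be pumped up: push its spokes round with the fingertips, one after another as needed, until the short valve stem sits at the very bottom of the rim and points straight up the slope at the hub, then leave the wheel at rest. Turn it whichever way you like, but do not press on the valve stem or pull the wheel up along its spindle, and leave everything else on the bench where it is.

Things in the scene. Friction and masses are not known exactly. Their poses are not given: they have to be found in the camera images.
- stand: fixed wooden stand carrying the wheel. Origin on the bench below the hub, z up, +x uphill, -x the open low side. Base board 24 mm high, x -110 to 190 mm, y +-100 mm. The wheel's plane rises along (0.766, 0, 0.643) of this frame; its face looks along (-0.643, 0, 0.766). A strut 40 x 60 mm runs from 30 mm behind the hub centre square to the wheel down to the base; else it is open behind the spokes
- hub (a point): centre of the wheel (on its axis, in its mid-plane) while the wheel sits fully on its spindle, 160 mm above the bench. The hub is 54 mm across and 28 mm long (14 mm to each side); the end of the spindle (16 mm across) stands 16 mm in front of this point
- wheel (a joint): turn of the wheel, rad, many turns either way, positive anticlockwise looking at its face. 0 or any 2 pi: stem at the very bottom, pointing up the slope; pi: stem at the top. Starts at 1.9 to 4.4. Stays where left: friction 0.16 N m (2 to 3 N at a spoke), no spring. Black tyre 298 mm across, 38 mm thick (19 mm to each side of the mid-plane); rim 26 mm wide, inner radius 107 mm
- spokes: five straight grey spokes, 72 degrees apart, each 16 mm wide, 16 mm thick (3 mm behind to 13 mm before the mid-plane), from hub (radius 27 mm) to rim (107 mm). Origin at the wheel's centre, z out of its face, turns with the wheel; one spoke along +x, others 72, 144, 216, 288 degrees about z; the stem lies along -x, midway between two spokes
- valve_stem: the valve stem, black, rubber foot 13 mm thick then a tube 9 mm thick, in the mid-plane of the wheel, 33 mm long, from the rim (107 mm radius) straight inwards to 74 mm radius. Its frame equals that of the spokes (origin at the wheel's centre)
- stem_tip (a point): inner end of the valve stem, 74 mm from the wheel's axis, turning with the wheel
- stem_goal (a point): fixed point of space on the stand where stem_tip is when the stem points exactly straight up the slope
- spindle (a joint): how far the wheel has been pulled up along its spindle, m; 0 is fully on (as at the start); weight and some 4 N of friction keep it there
- glue: white glue bottle with blue cap, 60 mm across, 170 mm tall, origin under its centre; loose, to be left alone
- slice_a: loose wooden branch slice, disc 56 mm across and 22 mm high, origin under its centre; loose, to be left alone
- slice_b: loose wooden branch slice, disc 44 mm across and 22 mm high, origin under its centre; loose, to be left alone
- cap_tin: small metal tin, 54 mm across, 45 mm high, origin under its centre; loose, to be left alone
- spanner: steel spanner 160 mm long lying flat, its x axis along the handle; loose, to be left alone
- brush: bench brush 200 mm long lying flat, its x axis along the handle; loose, to be left alone
- offcut: wooden offcut 90 x 40 x 20 mm, origin under its centre; loose, to be left alone

How it is judged:
By the outcome, as a careful person would: the job done as asked, in the order asked, and still so for the second after the job is handed in, with the robot touching nothing.
It also fails if it takes over 67 s, if anything falls off the work surface, if the arm or the gripper's body presses on something with over 40 N, if the wrist force passes 120 N, or if a joint passes its speed limit or range.

## Working session

There is one attempt and no reset: what is moved stays moved. The work goes in short steps, Python scripts to look and compute and a tool call to move; the robot and the scene stay as the last step left them, time stands still between calls to the robot, and variables do not carry over. Pictures are saved under pics/ and viewed, and the job is handed in when it is done.

Besides the shell and the picture viewer there is one more tool, called after "Request:" by a JSON object that holds its "op" and its "data", one argument or row to a line. send_rows: Moves the arm, as the interface text tells. Its arguments: {"type":"object","properties":{"commands":{"type":"array"},"grip_force":{"type":"number"}},"required":["commands"]}

```bash
mkdir -p pics; ls; python3 - <<'E'
from cell import *
import cv2
o=get_obs(); print({k:o[k] for k in ['time_s','q','ee_pos','orientation','force','width']})
for n in ['scene','top','wrist']:
    p=camera_params(n); print(n,p)
    cv2.imwrite(f'pics/{n}0.png',camera(n))
E
```

```text
pics
{'time_s': 0.0, 'q': array([-1.37281127e+00,  4.87440938e-02,  9.75625818e-02,  1.62202665e+00,
       -2.74775701e-05,  1.44301515e+00]), 'ee_pos': array([ 0.1678814 , -0.49676355,  0.23010298]), 'orientation': array([-0.11381523, -0.69770726, -0.11551892,  0.69778653]), 'force': array([ 0.72040384,  0.55518083, -0.89851168]), 'width': 0.08540786862309563}
scene {'vertical_fov': 44.959314645876184, 'cx': 322.6706490497359, 'cy': 202.14066865335627, 'rvec': array([ 1.84045023,  1.9119947 , -0.62828   ]), 'tvec': array([ 0.01268937, -0.34141618,  2.00127642])}
top {'vertical_fov': 55.15345007803258, 'cx': 319.91294081607225, 'cy': 196.45232576612935, 'rvec': array([ 2.1662151 , -2.17110339,  0.13306067]), 'tvec': array([0.00787602, 0.53607897, 1.09599796])}
wrist {'vertical_fov': 66.0163262437478, 'cx': 318.64262183105535, 'cy': 206.9046558211005, 'rvec': array([-2.36670159,  1.70026959,  0.23238675]), 'tvec': array([-0.52444428, -0.03396024,  0.37717944])}
```

View pics/scene0.png

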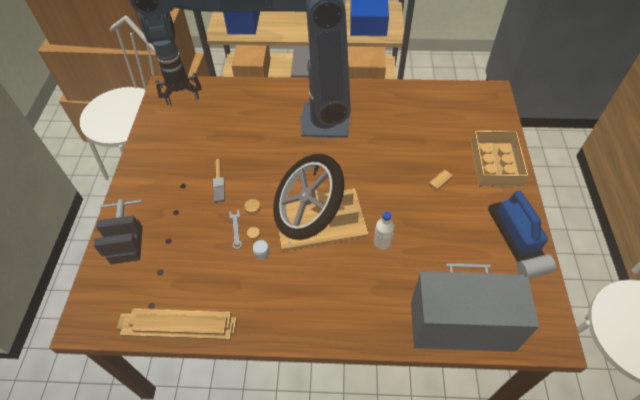

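View pics/top0.png

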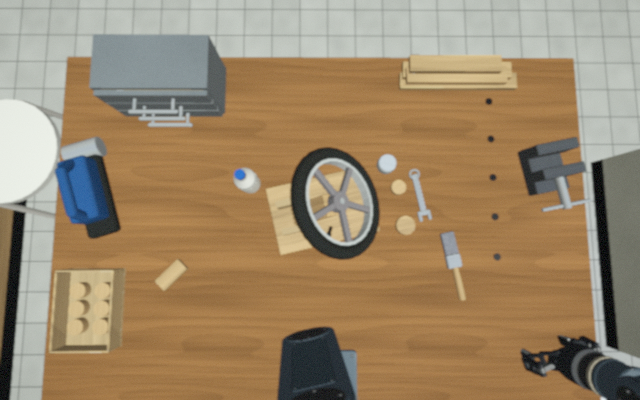

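View pics/wrist0.png

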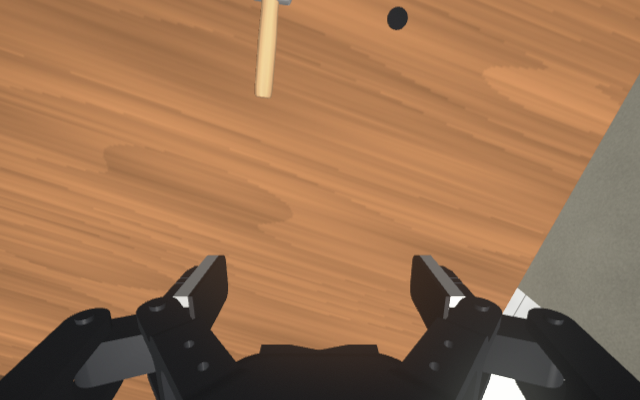

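The stand sits mid-bench, its board stretching left in the top view (world +y is uphill). The wheel is at about (340,200) in the top view, with the dark stem at about (331,231). I'll enlarge for measuring.

```bash
cat > h.py <<'E'
import numpy as np, cv2
from cell import *
def K(p):
    f=200/np.tan(np.radians(p['vertical_fov'])/2); return np.array([[f,0,p['cx']],[0,f,p['cy']],[0,0,1]])
def proj(p,X): return cv2.projectPoints(np.atleast_2d(np.float64(X)),p['rvec'],p['tvec'],K(p),None)[0][:,0]
def ray(p,uv):
    R=cv2.Rodrigues(p['rvec'])[0]; c=-R.T@p['tvec']; d=R.T@np.linalg.inv(K(p))@np.array([uv[0],uv[1],1.]); return c,d/np.linalg.norm(d)
def onplane(p,uv,n,a):
    c,d=ray(p,uv); return c+d*(np.dot(n,np.array(a)-c)/np.dot(n,d))
def tri(rs):
    A=sum(np.eye(3)-np.outer(d,d) for c,d in rs); b=sum((np.eye(3)-np.outer(d,d))@c for c,d in rs); return np.linalg.solve(A,b)
def stand(hub,yaw):
    s=np.array([np.cos(yaw),np.sin(yaw),0]); z=np.array([0,0,1.])
    up=.766*s+.643*z; n=-.643*s+.766*z; lat=np.cross(n,up) # wheel frame: -up is angle 0 stem
    return up,lat,n
E
python3 - <<'E'
import cv2
a=cv2.imread('pics/top0.png'); b=cv2.imread('pics/scene0.png')
cv2.imwrite('pics/topz.png',cv2.resize(a[135:270,255:395],None,fx=4.2,fy=4.2,interpolation=cv2.INTER_CUBIC))
cv2.imwrite('pics/scenez.png',cv2.resize(b[145:255,265:375],None,fx=5,fy=5,interpolation=cv2.INTER_CUBIC))
E
```

```text
(no output)
```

View pics/topz.png

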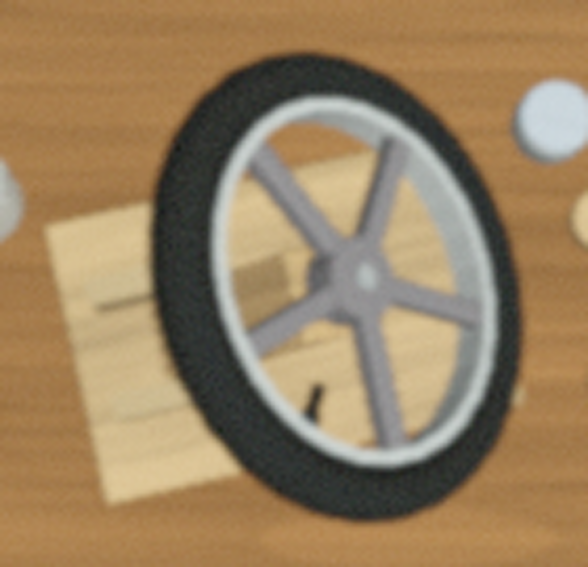

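View pics/scenez.png

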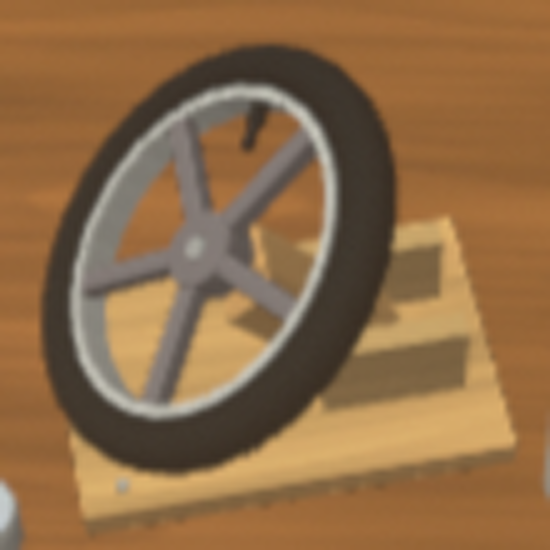

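The board's corners are at about (266,189) and (281,255) in the top view. The spindle end is at (342,201) in the top view and (304,194) in the scene view. The stem tip is at (331,227) in the top view and (315,174) in the scene view.

```bash
python3 - <<'E'
from h import *
T=camera_params('top');S=camera_params('scene')
c1=onplane(T,(265.7,189.3),[0,0,1],[0,0,.024]);c2=onplane(T,(280.7,254.8),[0,0,1],[0,0,.024])
s3=onplane(S,(265+448/5,145+218/5),[0,0,1],[0,0,.024]);s4=onplane(S,(265+515/5,145+440/5),[0,0,1],[0,0,.024]);s5=onplane(S,(265+87/5,145+520/5),[0,0,1],[0,0,.024])
print(c1,c2,np.linalg.norm(c1-c2),s3,s4,s5, np.linalg.norm(s3-s4),np.linalg.norm(s4-s5))
yaws=[]
for a,b in ((c2,c1),(s3,s4)):
    v=(b-a); yaws.append(np.arctan2(-v[0],v[1])+np.pi/2 if 0 else np.arctan2(v[1],v[0])) 
v=s4-s5; yaws.append(np.arctan2(v[1],v[0])); print(np.degrees(yaws))
sp=tri([ray(T,(342.4,201)),ray(S,(304,194.4))]);print('spindle end',sp, proj(T,sp),proj(S,sp))
mid=(c1+c2)/2
for yaw in (np.radians(np.degrees(yaws[0])+90),yaws[2]):
  up,lat,n=stand(0,yaw); hub=sp-.016*n; print('yaw',np.degrees(yaw),'hub',hub,'pred hub from corners',mid[:2]-.19*np.array([np.cos(yaw),np.sin(yaw)]))
  for p,tip in((T,(331,226.9)),(S,(314.6,174.4))):
    X=onplane(p,tip,n,hub)-hub; th=np.arctan2(np.dot(X,lat),np.dot(X,up))+np.pi; print(np.linalg.norm(X),th)
E
```

```text
[0.55833192 0.16692    0.024     ] [0.36648838 0.12094344 0.024     ] 0.19727592143169909 [0.37235096 0.12019942 0.024     ] [0.56102964 0.16677715 0.024     ] [ 0.63363413 -0.12001891  0.024     ] 0.19434282215917026 0.295843527739326
[ 13.47712725  13.86693969 104.20636988]
spindle end [ 0.50887227 -0.04944852  0.16598302] [[342.22835523 201.00676499]] [[303.864005   194.39402629]]
yaw 103.47712724695295 hub [ 0.50647458 -0.03944382  0.15372702] pred hub from corners [ 0.50669101 -0.04083626]
0.07373265586982096 4.05321033830881
0.07692307911900043 4.036267438917945
yaw 104.20636988255585 hub [ 0.50634744 -0.03947515  0.15372702] pred hub from corners [ 0.50903903 -0.04025771]
0.07391146368670676 4.037832327847454
0.07666659244611454 4.018470947211126
```

```bash
cat >> h.py <<'E'
from scipy.spatial.transform import Rotation as Ro
HUB=np.array([.507,-.040,.160]); YAW=np.radians(103.8)
UP,LAT,N=stand(0,YAW)
def pose():
    o=get_obs(); q=o['orientation']; return o['ee_pos'],Ro.from_quat([q[1],q[2],q[3],q[0]])
def row(P,R):
    p,r=pose(); d=r.inv().apply(np.array(P)-p); w=np.degrees((r.inv()*R).as_rotvec())/6; return np.round(np.r_[d,w],4)
def wp(phi,r,h): # wheel-plane point: phi deg from up towards lat
    a=np.radians(phi); return HUB+r*(np.cos(a)*UP+np.sin(a)*LAT)+h*N
def tool(psi): # tool x=-N, tool y at in-plane angle psi
    a=np.radians(psi); y=np.cos(a)*UP+np.sin(a)*LAT; x=-N; return Ro.from_matrix(np.c_[x,y,np.cross(x,y)])
E
python3 - <<'E'
from h import *
p,r=pose(); print(p); print(r.as_matrix().round(3))
print('up',UP,'lat',LAT,'n',N)
W=camera_params('wrist');R=cv2.Rodrigues(W['rvec'])[0];c=-R.T@W['tvec']; print('cam in tool',r.inv().apply(c-p),'cam axes in tool',(r.inv().as_matrix()@R.T).round(3))
for psi in range(-180,180,30): print(psi, row(wp(0,0,.2),tool(psi)), np.linalg.norm(row(wp(0,0,.2),tool(psi))[3:])*6)
E
```

```text
[ 0.16793066 -0.49690282  0.23033314]
[[-0.     0.32  -0.947]
 [ 0.002 -0.947 -0.32 ]
 [-1.    -0.002 -0.   ]]
up [-0.18271663  0.74388886  0.643     ] lat [-9.71333362e-01 -2.38582357e-01  1.38777878e-17] n [ 0.15337701 -0.62443934  0.766     ]
cam in tool [-0.14170544  0.00025281 -0.06721326] cam axes in tool [[-0.001 -0.267  0.964]
 [ 1.    -0.001  0.001]
 [ 0.001  0.964  0.267]]
-180 [-0.0824 -0.1963 -0.4566  0.7787  0.282  -6.6461] 40.185016416569994
-150 [-0.0824 -0.1963 -0.4566 -4.0169  2.0076 -6.3942] 46.88136657948443
-120 [-0.0824 -0.1963 -0.4566 -8.8027  3.7029 -5.8279] 67.1258736104045
-90 [ -0.0824  -0.1963  -0.4566 -13.5656   5.3612  -4.9247] 92.37284774239667
-60 [ -0.0824  -0.1963  -0.4566 -18.288    6.9723  -3.6406] 119.44640499989941
-30 [ -0.0824  -0.1963  -0.4566 -22.9423   8.5197  -1.8999] 147.28063466063688
0 [ -0.0824  -0.1963  -0.4566 -27.4795   9.9749   0.4233] 175.42185266779052
30 [-0.0824 -0.1963 -0.4566 24.4316 -8.6689 -2.7218] 156.39884793808426
60 [-0.0824 -0.1963 -0.4566 19.8086 -6.8461 -4.3499] 128.42962497212238
90 [-0.0824 -0.1963 -0.4566 15.1047 -5.036  -5.4824] 101.03721513679997
120 [-0.0824 -0.1963 -0.4566 10.3526 -3.2429 -6.2106] 75.00342700890407
150 [-0.0824 -0.1963 -0.4566  5.5725 -1.4693 -6.5886] 52.52013854894139
```

Request:
{"op": "send_rows", "data": {
  "commands": [
    [-0.08,-0.05,-0.1,0,0,-1.5,-1],
    [-0.082,-0.1,-0.2,0.3,0.1,-3,-1],
    [-0.082,-0.15,-0.35,0.5,0.2,-4.5,-1],
    [-0.082,-0.196,-0.457,0.78,0.28,-6.65,-1],
    [-0.082,-0.196,-0.457,0.78,0.28,-6.65,-1],
    [-0.082,-0.196,-0.457,0.78,0.28,-6.65,-1],
    [-0.082,-0.196,-0.457,0.78,0.28,-6.65,-1],
    [-0.082,-0.196,-0.457,0.78,0.28,-6.65,-1],
    [-0.082,-0.196,-0.457,0.78,0.28,-6.65,-1],
    [-0.082,-0.196,-0.457,0.78,0.28,-6.65,-1],
    [-0.082,-0.196,-0.457,0.78,0.28,-6.65,-1],
    [-0.082,-0.196,-0.457,0.78,0.28,-6.65,-1]
  ]
}}

```text
time_s: 1.35
ee_pos: [0.5318, -0.155, 0.298]
orientation: [0.155, -0.638, -0.315, 0.686]
force: [-0.1, -0.8, 0.1]
width: -0.0002
```

```bash
python3 - <<'E'
from h import *
o=get_obs();print(o['q'].round(3),o['ee_pos'],row(wp(0,0,.2),tool(-180)))
W=camera_params('wrist'); im=camera('wrist'); cv2.imwrite('pics/w1.png',im); print(proj(W,[HUB,HUB+.016*N,wp(51.5,.074,0)]))
import pickle; pickle.dump(W,open('w1.pkl','wb'))
E
```

```text
[-0.645  0.655  0.825  2.294  0.42   2.137] [ 0.53178329 -0.15501282  0.29797468] [-0.0187 -0.001  -0.0036  0.0295 -0.1198 -0.1661]
[[313.45065594 186.00050849]
 [313.48052452 188.96066871]
 [272.19770208 237.20138466]]
```

View pics/w1.png

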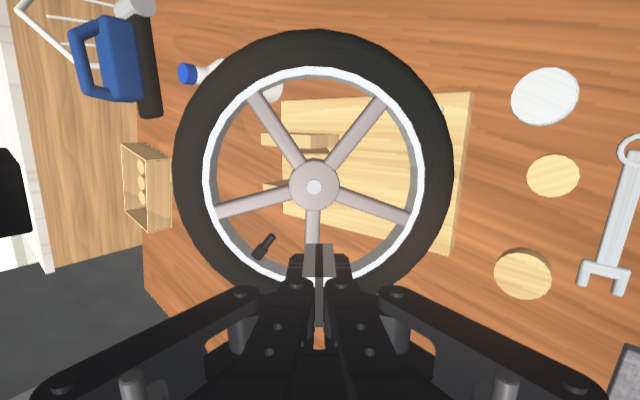

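The wrist view is nearly square to the face. The hub is at (314,187), the stem foot is near (258,256) and its tip near (270,238), which matches the prediction for th ≈ 4.04. The spoke at the left (215,210) can be pushed anticlockwise from its stem-free side. Next I'll measure the finger waypoints.

```bash
python3 - <<'E'
from h import *
R=tool(-180)
print(row(wp(-20,.066,.05),R),row(wp(-20,.066,-.004),R))
b=wp(-20,.066,-.004)
for phi in list(range(-20,130,6)):
    d=R.inv().apply(wp(phi,.066,-.004)-b); print(phi,d.round(4))
E
```

```text
[ 0.131  -0.0668 -0.0256  0.0095 -0.1228 -0.1662] [ 0.185  -0.0677 -0.0249  0.0095 -0.1228 -0.1662]
-20 [0. 0. 0.]
-14 [ 0.     -0.002   0.0066]
-8 [ 0.     -0.0033  0.0134]
-2 [ 0.     -0.0039  0.0203]
4 [ 0.     -0.0038  0.0272]
10 [ 0.    -0.003  0.034]
16 [ 0.     -0.0014  0.0408]
22 [0.     0.0008 0.0473]
28 [0.     0.0037 0.0536]
34 [0.     0.0073 0.0595]
40 [0.     0.0115 0.065 ]
46 [0.     0.0162 0.0701]
52 [0.     0.0214 0.0746]
58 [0.     0.027  0.0786]
64 [0.     0.0331 0.0819]
70 [0.     0.0395 0.0846]
76 [0.     0.0461 0.0866]
82 [0.     0.0528 0.0879]
88 [0.     0.0597 0.0886]
94 [0.     0.0666 0.0884]
100 [0.     0.0735 0.0876]
106 [0.     0.0802 0.086 ]
112 [0.     0.0868 0.0838]
118 [0.     0.093  0.0809]
124 [0.     0.0989 0.0773]
```

Request:
{"op": "send_rows", "data": {
  "commands": [
    [0.03,-0.02,-0.01,0,-0.06,-0.08,-1],
    [0.06,-0.04,-0.02,0,-0.12,-0.16,-1],
    [0.09,-0.067,-0.025,0,-0.12,-0.16,-1],
    [0.11,-0.067,-0.025,0,-0.12,-0.16,-1],
    [0.11,-0.067,-0.025,0,-0.12,-0.16,-1]
  ]
}}

```text
time_s: 1.9
ee_pos: [0.5257, -0.0325, 0.2534]
orientation: [0.162, -0.63, -0.32, 0.689]
force: [1.2, 0.2, -0.9]
width: -0.0
```

```bash
python3 - <<'E'
from h import *
R=tool(-180);o=get_obs();print(o['q'].round(3))
p,r=pose(); d=R.inv().apply(p-HUB); print('h,up,lat',-d[0],-d[1],d[2])
print(row(wp(-20,.066,.05),R),row(wp(-20,.066,-.004),R))
W=camera_params('wrist'); im=camera('wrist'); cv2.imwrite('pics/w2.png',im)
E
```

```text
[-0.489  0.445  0.438  2.076  0.5    2.28 ]
h,up,lat 0.06967780609193476 0.06219705182460003 -0.01998613859578377
[ 0.0197  0.0002 -0.0026 -0.0243  0.0098  0.0192] [ 0.0737  0.0003 -0.0027 -0.0243  0.0098  0.0192]
```

View pics/w2.png

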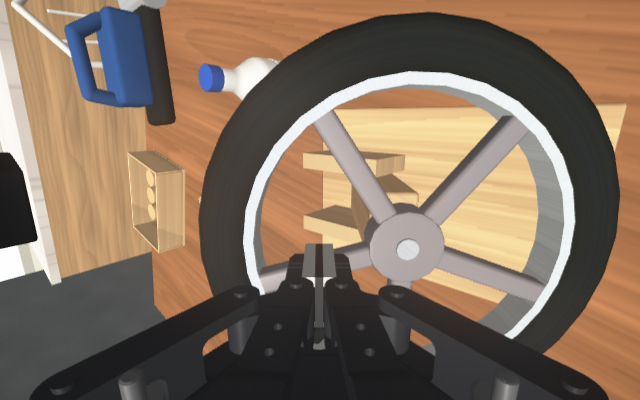

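The tips hover over the gap above the left spoke, clear of the spoke and rim, and the stem is not in this gap. I'll insert.

Request:
{"op": "send_rows", "data": {
  "commands": [
    [0.02,0,-0.003,0,0,0,-1],
    [0.035,0,-0.003,0,0,0,-1],
    [0.05,0,-0.003,0,0,0,-1],
    [0.063,0,-0.003,0,0,0,-1],
    [0.074,0,-0.003,0,0,0,-1],
    [0.074,0,-0.003,0,0,0,-1]
  ]
}}

```text
time_s: 2.55
ee_pos: [0.5193, 0.0133, 0.1978]
orientation: [0.162, -0.631, -0.319, 0.688]
force: [-0.4, 0.1, -0.1]
width: 0.0003
```

```bash
python3 - <<'E'
from h import *
R=tool(-180);o=get_obs();print(o['q'].round(3),o['force'])
p,r=pose(); d=R.inv().apply(p-HUB); print('h,up,lat',-d[0],-d[1],d[2])
W=camera_params('wrist'); im=camera('wrist'); cv2.imwrite('pics/w3.png',im)
E
```

```text
[-0.426  0.376  0.241  1.914  0.531  2.345] [-0.35910142  0.07690315 -0.0804256 ]
h,up,lat -0.0024786479376171884 0.06167752752366456 -0.02463176266408361
```

View pics/w3.png

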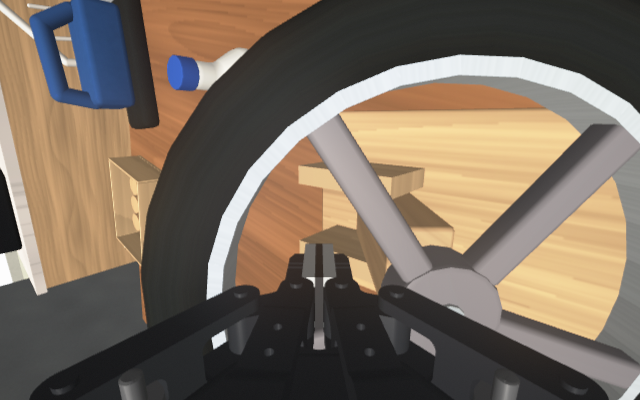

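Request:
{"op": "send_rows", "data": {
  "commands": [
    [0.002,-0.002,0.008,0,0,0,-1],
    [0.002,-0.0033,0.015,0,0,0,-1],
    [0.002,-0.004,0.022,0,0,0,-1],
    [0.002,-0.004,0.029,0,0,0,-1],
    [0.002,-0.003,0.036,0,0,0,-1],
    [0.002,-0.0015,0.042,0,0,0,-1],
    [0.002,0.001,0.049,0,0,0,-1],
    [0.002,0.004,0.055,0,0,0,-1],
    [0.002,0.007,0.061,0,0,0,-1],
    [0.002,0.0115,0.067,0,0,0,-1],
    [0.002,0.016,0.072,0,0,0,-1],
    [0.002,0.0214,0.076,0,0,0,-1]
  ]
}}

```text
time_s: 3.8
ee_pos: [0.4488, -0.0185, 0.183]
orientation: [0.161, -0.631, -0.32, 0.688]
force: [2.4, 1.7, 1.4]
width: -0.0001
```

```bash
python3 - <<'E'
from h import *
R=tool(-180);o=get_obs();print(o['q'].round(3),o['force'])
p,r=pose(); d=R.inv().apply(p-HUB); print('h,up,lat',-d[0],-d[1],d[2], 'phi',np.degrees(np.arctan2(d[2],-d[1])),np.hypot(d[1],d[2]))
W=camera_params('wrist'); im=camera('wrist'); cv2.imwrite('pics/w4.png',im)
cv2.imwrite('pics/t4.png',cv2.resize(camera('top')[135:270,255:395],None,fx=4.2,fy=4.2,interpolation=cv2.INTER_CUBIC))
E
```

```text
[-0.534  0.252  0.052  1.901  0.48   2.236] [2.43494676 1.66347118 1.44880761]
h,up,lat -0.004727028980031128 0.0413677309591471 0.05137899793540648 phi 51.16076731659566 0.06596279704162704
```

View pics/w4.png

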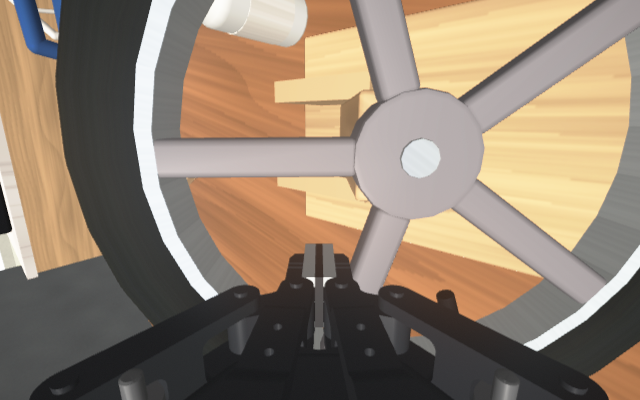

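View pics/t4.png

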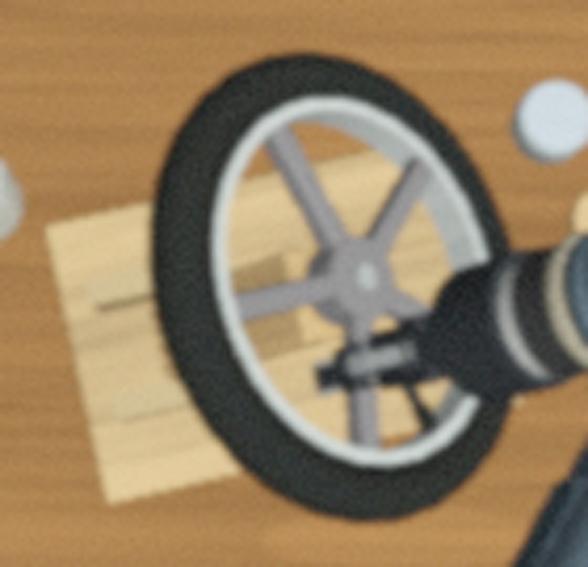

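The stem is now clear at the lower right of the wrist view (447,300). The left spoke lies level at phi ≈ 0, so the stem is at about phi 108 with about 72° to go. The force is small, so I'll continue the arc.

Request:
{"op": "send_rows", "data": {
  "commands": [
    [0,0.006,0.0046,0,0,0,-1],
    [0,0.0125,0.008,0,0,0,-1],
    [0,0.019,0.0106,0,0,0,-1],
    [0,0.0254,0.0126,0,0,0,-1],
    [0,0.032,0.014,0,0,0,-1],
    [0,0.039,0.0146,0,0,0,-1],
    [0,0.046,0.0144,0,0,0,-1],
    [0,0.053,0.0136,0,0,0,-1],
    [0,0.0595,0.012,0,0,0,-1],
    [0,0.066,0.01,0,0,0,-1],
    [0,0.066,0.01,0,0,0,-1]
  ]
}}

```text
time_s: 5.0
ee_pos: [0.4518, -0.071, 0.1393]
orientation: [0.16, -0.631, -0.319, 0.689]
force: [-0.2, -0.4, 0.1]
width: 0.0002
```

```bash
python3 - <<'E'
from h import *
R=tool(-180);o=get_obs();print(o['q'].round(3),o['force'])
p,r=pose(); d=R.inv().apply(p-HUB); print('h,up,lat',-d[0],-d[1],d[2], 'phi',np.degrees(np.arctan2(d[2],-d[1])),np.hypot(d[1],d[2]))
W=camera_params('wrist'); im=camera('wrist'); cv2.imwrite('pics/w5.png',im)
cv2.imwrite('pics/t5.png',cv2.resize(camera('top')[135:270,255:395],None,fx=4.2,fy=4.2,interpolation=cv2.INTER_CUBIC))
E
```

```text
[-0.61   0.347  0.078  1.863  0.438  2.164] [-0.18227975 -0.44627197  0.07768279]
h,up,lat -0.0049624660324538855 -0.026328029188562526 0.06098650130557391 phi 113.34998147689925 0.06642679024647036
```

View pics/w5.png

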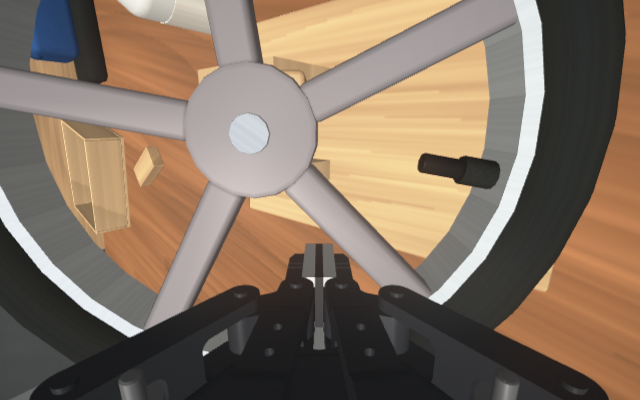

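View pics/t5.png

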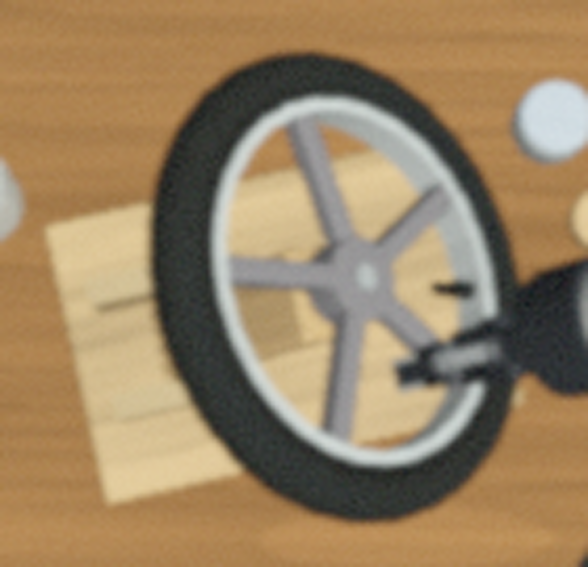

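The stem lies to the right (tip (420,163), foot about (492,174)) and the hub's spindle end is at (249,133). I'll refine the hub, yaw and angle.

```bash
python3 - <<'E'
from h import *
import pickle
W=camera_params('wrist');W1=pickle.load(open('w1.pkl','rb'));T=camera_params('top');S=camera_params('scene')
sp=tri([ray(W,(249,133)),ray(W1,(314,187)),ray(T,(342.4,201)),ray(S,(304,194.4))])
print('spindle',sp,'hub',sp-.016*N, [proj(p,sp) for p in (W,W1,T,S)])
spw=tri([ray(W,(249,133)),ray(W1,(314,187))]); print('wrist only hub',spw-.016*N)
for hub in (HUB,sp-.016*N,spw-.016*N):
  for uv in ((420,163),(455,169),(492,174)):
    X=onplane(W,uv,N,hub)-hub; print('phi',np.degrees(np.arctan2(X@LAT,X@UP)).round(2),np.linalg.norm(X).round(4),end='; ')
  print()
# board edges in w1 : yaw
im=cv2.imread('pics/w1.png')
hs=cv2.cvtColor(im,cv2.COLOR_BGR2HSV)
for uv in ((472,93),(452,253),(283,99),(284,213)): print(uv,onplane(W1,uv,[0,0,1],[0,0,.024]).round(4),hs[uv[1],uv[0]])
E
python3 - <<'E'
import cv2
a=cv2.imread('pics/w1.png'); cv2.imwrite('pics/w1z.png',cv2.resize(a[80:270,250:490],None,fx=3,fy=3,interpolation=cv2.INTER_CUBIC))
E
```

```text
spindle [ 0.51043247 -0.04862869  0.17023435] hub [ 0.50797844 -0.03863766  0.15797835] [array([[252.39418551, 135.18487408]]), array([[313.92787035, 187.30480097]]), array([[342.01691603, 200.23802325]]), array([[304.0226402 , 194.00878472]])]
wrist only hub [ 0.50986329 -0.04149265  0.16190145]
phi 170.95 0.0726; phi 170.84 0.0887; phi 171.09 0.1058; 
phi 169.77 0.0731; phi 169.88 0.0895; phi 170.28 0.1069; 
phi 169.14 0.0716; phi 169.37 0.0874; phi 169.85 0.1042; 
(472, 93) [ 0.6287 -0.1268  0.024 ] [ 16 108 199]
(452, 253) [ 0.4449 -0.1713  0.024 ] [ 12 136 199]
(283, 99) [0.5666 0.1597 0.024 ] [ 12 130 192]
(284, 213) [0.3724 0.1171 0.024 ] [ 18  98 242]
```

View pics/w1z.png

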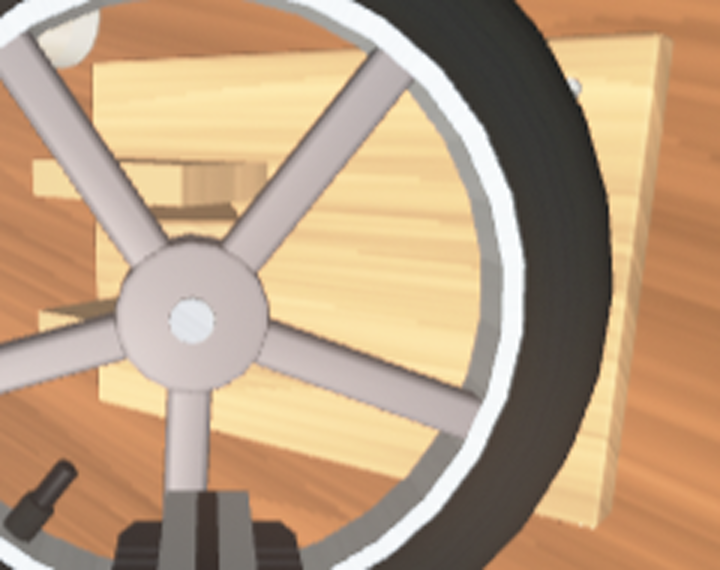

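```bash
python3 - <<'E'
from h import *
import pickle
W1=pickle.load(open('w1.pkl','rb'))
z=lambda u,v:onplane(W1,(250+u/3,80+v/3),[0,0,1],[0,0,.024])
A=z(95,64);B=z(658,38);C=z(596,522);D=z(100,401)
for n,a,b,off in (('far long',B,A,0),('near long',C,D,0),('low',B,C,90),('high',A,D,90)):
    v=b-a; print(n,np.linalg.norm(v).round(4),(np.degrees(np.arctan2(v[1],v[0]))%360+off)%360)
ctr=(A+B+C+D)/4; print(A,B,C,D,'ctr',ctr,'hub xy',ctr[:2]-.04*np.array([np.cos(YAW),np.sin(YAW)]))
E
```

```text
far long 0.2936 103.036063983186
near long 0.2954 103.94727829017792
low 0.1921 283.31641572755666
high 0.1968 282.7984038803366
[0.56235433 0.16207843 0.024     ] [ 0.62857867 -0.1239492   0.024     ] [ 0.44164985 -0.16819385  0.024     ] [0.37045288 0.11848511 0.024     ] ctr [ 0.50075894 -0.00289488  0.024     ] hub xy [ 0.51030027 -0.04174025]
```

The stand's yaw comes out at 103–104.2° from all edges. The stem is at phi ≈ 170.5°, so about 9.5° remain. I'll push about 9° and look again.

Request:
{"op": "send_rows", "data": {
  "commands": [
    [0,0.003,-0.0014,0,0,0,-1],
    [0,0.006,-0.003,0,0,0,-1],
    [0,0.009,-0.0047,0,0,0,-1],
    [0,0.009,-0.0047,0,0,0,-1],
    [0,0.009,-0.0047,0,0,0,-1]
  ]
}}

```text
time_s: 5.6
ee_pos: [0.4581, -0.0759, 0.1345]
orientation: [0.16, -0.631, -0.319, 0.688]
force: [1.0, 0.4, -0.3]
width: -0.0004
```

```bash
python3 - <<'E'
from h import *
R=tool(-180);o=get_obs();print(o['force'])
p,r=pose(); d=R.inv().apply(p-HUB); print('h,up,lat',-d[0],-d[1],d[2], 'phi',np.degrees(np.arctan2(d[2],-d[1])),np.hypot(d[1],d[2]))
W=camera_params('wrist'); im=camera('wrist'); cv2.imwrite('pics/w6.png',im)
import pickle; pickle.dump(W,open('w6.pkl','wb'))
E
```

```text
[ 0.95830862  0.36542262 -0.31044644]
h,up,lat -0.0046253627731274675 -0.0341574769851546 0.0560370172075666 phi 121.36448066722393 0.06562682783368766
```

View pics/w6.png

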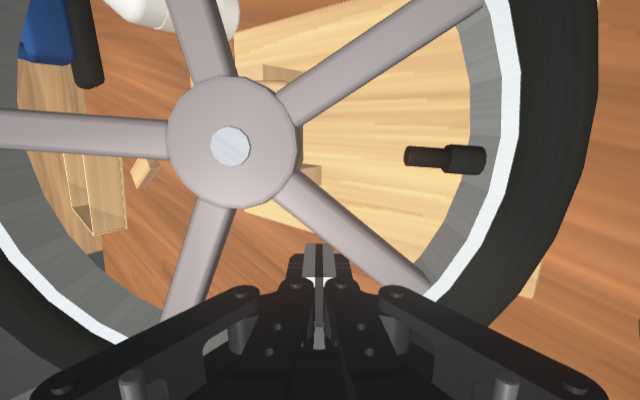

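```bash
cat >> h.py <<'E'
def stem(im,W,box,hub=None):
    hub=HUB if hub is None else hub
    x0,y0,x1,y1=box; g=im[y0:y1,x0:x1].max(2); m=(g<70).astype(np.uint8)
    n,l,s,c=cv2.connectedComponentsWithStats(m); k=1+np.argmax(s[1:,4]); ys,xs=np.nonzero(l==k)
    pts=np.c_[xs+x0,ys+y0].astype(float); print('stem px',len(pts),pts.min(0),pts.max(0))
    P=np.array([onplane(W,q,N,hub)-hub for q in pts]); a=np.c_[P@UP,P@LAT]
    c=a.mean(0); vx,vy=cv2.fitLine(a.astype(np.float32),cv2.DIST_L2,0,0,.01)[:2].ravel()
    r=np.hypot(*a.T)
    if np.dot((vx,vy),c)<0: vx,vy=-vx,-vy
    print('phi centroid',np.degrees(np.arctan2(c[1],c[0])),'phi axis',np.degrees(np.arctan2(vy,vx)),'r',r.min(),r.max())
E
python3 - <<'E'
from h import *
import pickle
W=pickle.load(open('w6.pkl','rb')); im=cv2.imread('pics/w6.png')
stem(im,W,(390,130,492,190)); stem(im,W,(390,130,492,190),np.array([.508,-.0386,.158])); 
s=onplane(W,(230,146),N,HUB+.016*N)-.016*N; print(s)
E
```

```text
stem px 1843 [405. 145.] [485. 174.]
phi centroid 177.27796086738195 phi axis 175.74612 r 0.07328248786544733 0.10955441133793536
stem px 1843 [405. 145.] [485. 174.]
phi centroid 176.34155301757215 phi axis 175.74612 r 0.0735338251967707 0.11045130046655466
[ 0.5092005  -0.03996001  0.15959199]
```

The stem is at (405–485, 145–174). Axis and centroid, using the hub seen in this same image, agree on phi ≈ 175.8°. I'll push about 4° more.

Request:
{"op": "send_rows", "data": {
  "commands": [
    [0,0.002,-0.0013,0,0,0,-1],
    [0,0.004,-0.0027,0,0,0,-1],
    [0,0.004,-0.0027,0,0,0,-1],
    [0,0.004,-0.0027,0,0,0,-1]
  ]
}}

```text
time_s: 6.05
ee_pos: [0.4614, -0.078, 0.1322]
orientation: [0.161, -0.631, -0.32, 0.688]
force: [-0.2, 1.0, -0.3]
width: 0.0002
```

```bash
python3 - <<'E'
from h import *
R=tool(-180);o=get_obs();print(o['force'])
p,r=pose(); d=R.inv().apply(p-HUB); print('h,up,lat',-d[0],-d[1],d[2], 'phi',np.degrees(np.arctan2(d[2],-d[1])),np.hypot(d[1],d[2]))
W=camera_params('wrist'); im=camera('wrist'); cv2.imwrite('pics/w7.png',im)
H=np.array([.5092,-.04,.1596])
stem(im,W,(390,120,480,190),H)
print(proj(W,H+.016*N))
E
```

```text
[-0.22168977  0.97653912 -0.30318407]
h,up,lat -0.004604479306734612 -0.03780687038262545 0.05332218564715074 phi 125.3376710228238 0.06536524252473824
stem px 1853 [397. 139.] [478. 166.]
phi centroid 179.2352817528792 phi axis 179.08452 r 0.0727100797528848 0.10879715627001968
[[221.22872386 153.06568965]]
```

View pics/w7.png

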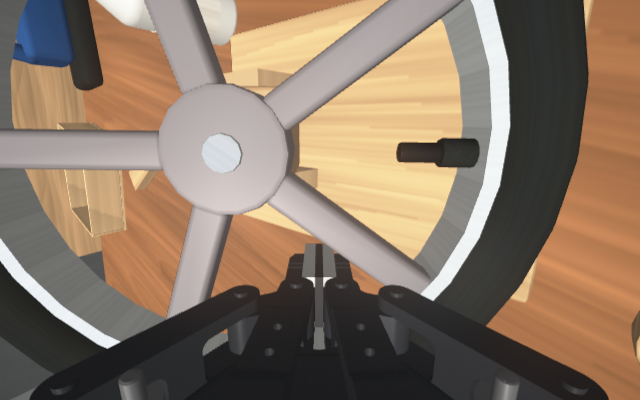

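The axis and centroid agree at phi ≈ 179.1°. I'll nudge about 0.9°, back off from the spoke, then withdraw.

Request:
{"op": "send_rows", "data": {
  "commands": [
    [0,0.0008,-0.0006,0,0,0,-1],
    [0,0.0008,-0.0006,0,0,0,-1],
    [0,0.0008,-0.0006,0,0,0,-1]
  ]
}}

```text
time_s: 6.4
ee_pos: [0.4619, -0.0782, 0.1319]
orientation: [0.161, -0.631, -0.32, 0.688]
force: [-1.1, 1.3, 0.3]
width: 0.0
```

```bash
python3 - <<'E'
from h import *
p,r=pose(); d=tool(-180).inv().apply(p-HUB); print('h,up,lat',-d[0],-d[1],d[2])
W=camera_params('wrist'); im=camera('wrist'); cv2.imwrite('pics/w8.png',im)
stem(im,W,(390,120,478,190),np.array([.5092,-.04,.1596]))
E
```

```text
h,up,lat -0.004614993004008355 -0.038237474868320624 0.05288467568478126
stem px 1844 [396. 139.] [477. 166.]
phi centroid 179.51264646615135 phi axis 179.0508 r 0.07274196736739087 0.10876701200725933
```

Request:
{"op": "send_rows", "data": {
  "commands": [
    [0,-0.003,0.002,0,0,0,-1],
    [0,-0.006,0.004,0,0,0,-1],
    [-0.02,-0.006,0.004,0,0,0,-1],
    [-0.05,-0.006,0.004,0,0,0,-1],
    [-0.09,-0.006,0.004,0,0,0,-1],
    [-0.13,-0.02,0.004,0,0,0,-1],
    [-0.16,-0.04,0.004,0,0,0,-1],
    [-0.16,-0.04,0.004,0,0,0,-1],
    [-0.16,-0.04,0.004,0,0,0,-1]
  ]
}}

```text
time_s: 7.35
ee_pos: [0.4756, -0.1503, 0.2808]
orientation: [0.16, -0.633, -0.319, 0.688]
force: [0.7, -0.3, -0.7]
width: 0.0001
```

```bash
python3 - <<'E'
from h import *
import pickle
o=get_obs();print(o['q'].round(3),o['qvel'].round(3))
p,r=pose(); d=tool(-180).inv().apply(p-HUB); print('h,up,lat',-d[0],-d[1],d[2])
W=camera_params('wrist'); im=camera('wrist'); cv2.imwrite('pics/w9.png',im); pickle.dump(W,open('w9.pkl','wb'))
t=camera('top');s=camera('scene'); cv2.imwrite('pics/t9.png',t);cv2.imwrite('pics/s9.png',s)
cv2.imwrite('pics/t9z.png',cv2.resize(t[135:270,255:395],None,fx=4.2,fy=4.2,interpolation=cv2.INTER_CUBIC))
cv2.imwrite('pics/s9z.png',cv2.resize(s[145:255,265:375],None,fx=5,fy=5,interpolation=cv2.INTER_CUBIC))
E
```

```text
[-0.693  0.497  0.555  2.217  0.394  2.088] [ 0.007  0.015 -0.062 -0.018 -0.001 -0.001]
h,up,lat 0.15653593817319475 0.001394954840138065 0.05683547835912276
```

View pics/w9.png

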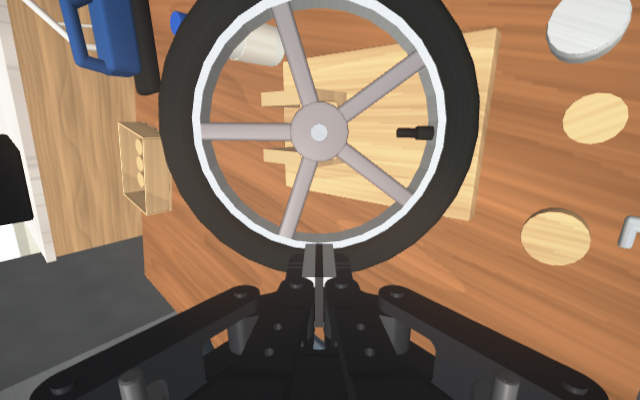

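View pics/t9z.png

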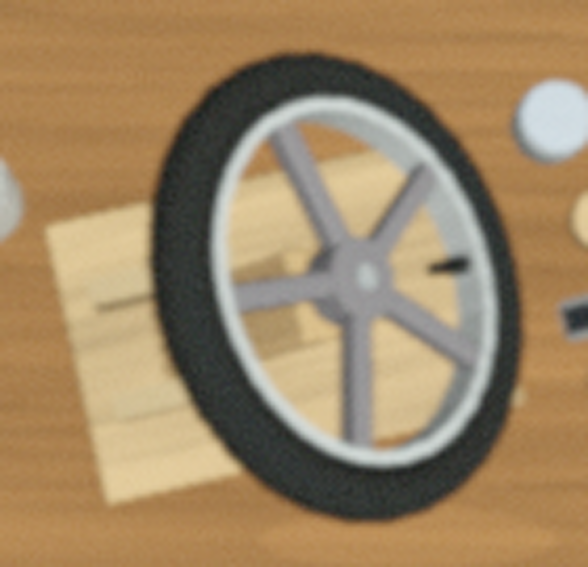

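View pics/s9z.png

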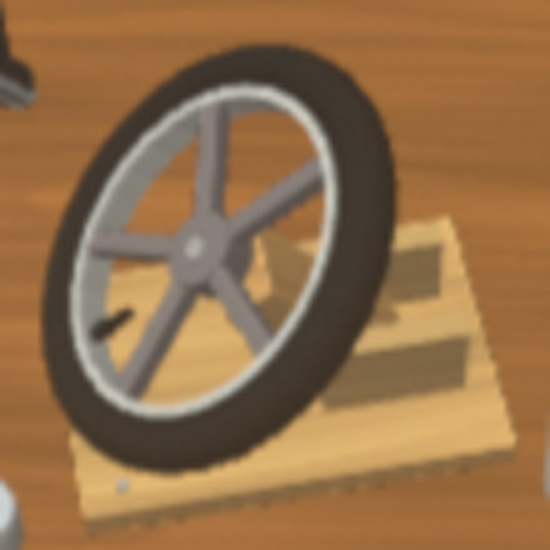

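```bash
python3 - <<'E'
from h import *
import pickle
W=pickle.load(open('w9.pkl','rb')); im=cv2.imread('pics/w9.png');T=camera_params('top');S=camera_params('scene')
def cen(uv,p): 
    return onplane(p,uv,N,HUB+.016*N)-.016*N
# spindle end centroid (bright in hub)
g=im[115:150,300:340].min(2); m=g>200; ys,xs=np.nonzero(m); uv=(xs.mean()+300,ys.mean()+115); print('spindle px',uv,m.sum())
H=cen(uv,W); print('hub w',H)
stem(im,W,(385,115,435,150),H)
# up-spoke outline: columns between rim and hub, grey mask edges
P=[]
for x in range(212,286,4):
    col=im[105:160,x].astype(int); sat=col.max(1)-col.min(1); k=np.nonzero((sat<25)&(col.mean(1)>100))[0]+105
    k=k[(abs(k-131)<14)]; P.append((x,(k.min()+k.max())/2,k.max()-k.min()+1))
P=np.array(P); print(P[::4])
X=np.array([onplane(W,(x,y),N,H+.005*N)-H for x,y,_ in P]); a=np.c_[X@UP,X@LAT]
print('spoke phi by fit',np.degrees(np.polyfit(a[:,0],a[:,1],1)[0]),'lat at mid',a.mean(0),np.degrees(np.arctan2(a[:,1],a[:,0])).mean())
for n,p,sp,tip,ft in (('top',T,(255+367/4.2,135+277/4.2),(255+430/4.2,135+267/4.2),(255+466/4.2,135+265/4.2)),('scene',S,(265+195/5,145+247/5),(265+132/5,145+313/5),(265+98/5,145+329/5))):
    Hc=cen(sp,p)
    for uv in (tip,ft):
        x=onplane(p,uv,N,Hc)-Hc; print(n,Hc.round(4),'phi',np.degrees(np.arctan2(x@LAT,x@UP))%360,np.linalg.norm(x))
    a=onplane(p,tip,N,Hc);b=onplane(p,ft,N,Hc);v=b-a;print('axis',np.degrees(np.arctan2(v@LAT,v@UP))%360)
z=lambda u,v:onplane(W,(u,v),[0,0,1],[0,0,.024])
A=z(284,62);B=z(497,29);C=z(470,219);D=z(287,185)
for n,a,b,off in (('far long',B,A,0),('near long',C,D,0),('low',C,B,90),('high',D,A,90)):
    v=b-a; print(n,np.linalg.norm(v).round(4),(np.degrees(np.arctan2(v[1],v[0]))%360+off)%360)
E
python3 -c "
import cv2
a=cv2.imread('pics/w9.png'); cv2.imwrite('pics/w9z.png',cv2.resize(a[20:230,260:510],None,fx=2.8,fy=2.8,interpolation=cv2.INTER_CUBIC))"
```

```text
spindle px (np.float64(318.57339449541286), np.float64(132.1743119266055)) 218
hub w [ 0.5090478  -0.03950081  0.1599969 ]
stem px 370 [397. 126.] [433. 139.]
phi centroid 179.54756487969348 phi axis 179.64702 r 0.07409976438451563 0.10853439515549243
[[212.  131.   17. ]
 [228.  131.   17. ]
 [244.  131.   17. ]
 [260.  131.   17. ]
 [276.  131.5  16. ]]
spoke phi by fit -0.5618115977771466 lat at mid [ 0.06532992 -0.00056362] -0.47316168703446854
top [ 0.5059 -0.0394  0.1607] phi 181.05022757670378 0.0745737042878645
top [ 0.5059 -0.0394  0.1607] phi 179.28678431881818 0.10908789360803392
axis 175.4866466753637
scene [ 0.5114 -0.0384  0.1605] phi 181.09494045107803 0.07303062547842298
scene [ 0.5114 -0.0384  0.1605] phi 177.6199484908911 0.10391760840718904
axis 169.49892290756154
far long 0.2943 103.0681618256641
near long 0.2939 103.40495270217023
low 0.1926 103.47823369694089
high 0.1943 103.60217460294598
```

View pics/w9z.png

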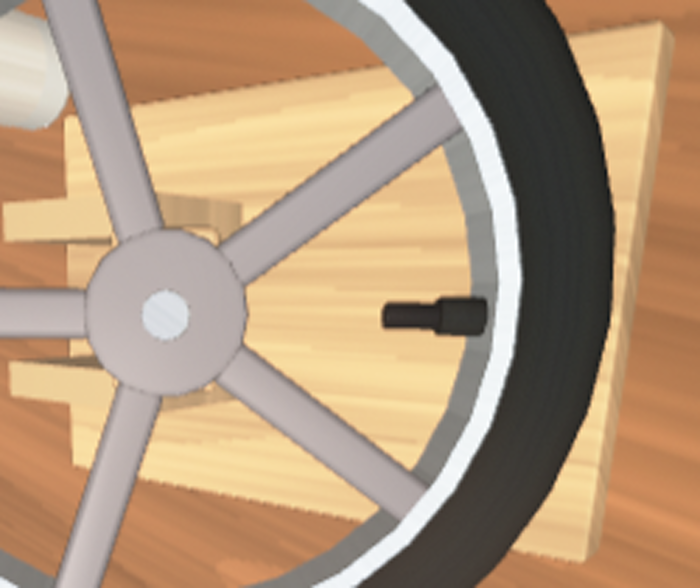

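The wrist view shows the stem level with the hub, with its axis at 179.6°, its centroid at 179.5° and the opposite spoke at -0.5°. The yaw seen in the same image (103.4°) brings this to about 179.9°. The coarse top and scene views bracket 180°. The tool stands about 15 cm clear, so I'll settle briefly and hand in.

Request:
{"op": "send_rows", "data": {
  "commands": [
    [0,0,0,0,0,0,-1],
    [0,0,0,0,0,0,-1],
    [0,0,0,0,0,0,-1]
  ]
}}

```text
time_s: 7.8
ee_pos: [0.4748, -0.1491, 0.2796]
orientation: [0.161, -0.631, -0.32, 0.688]
force: [0.1, -0.5, -0.0]
width: -0.0
```

```bash
python3 - <<'E'
from h import *
p0,_=pose(); W=camera_params('wrist'); im=camera('wrist'); stem(im,W,(385,115,435,150),np.array([.509,-.0395,.16]))
a=cv2.imread('pics/top0.png').astype(int); b=camera('top').astype(int)
d=(abs(a-b).max(2)>40).astype(np.uint8); n,l,s,c=cv2.connectedComponentsWithStats(d); print([tuple(x) for x in s[1:] if x[4]>12])
print(get_obs()['qvel'].round(3)); print(finish_job())
E
```

```text
stem px 367 [399. 125.] [434. 138.]
phi centroid 179.5449911435985 phi axis 179.6402 r 0.07453764875684907 0.10799060832451018
[(np.int32(242), np.int32(84), np.int32(398), np.int32(316), np.int32(39216)), (np.int32(614), np.int32(153), np.int32(18), np.int32(17), np.int32(76)), (np.int32(530), np.int32(158), np.int32(11), np.int32(9), np.int32(51)), (np.int32(320), np.int32(164), np.int32(16), np.int32(25), np.int32(124)), (np.int32(314), np.int32(169), np.int32(17), np.int32(26), np.int32(129)), (np.int32(339), np.int32(168), np.int32(12), np.int32(24), np.int32(127)), (np.int32(347), np.int32(175), np.int32(9), np.int32(19), np.int32(70)), (np.int32(357), np.int32(196), np.int32(10), np.int32(5), np.int32(38)), (np.int32(311), np.int32(201), np.int32(22), np.int32(17), np.int32(167)), (np.int32(347), np.int32(201), np.int32(18), np.int32(20), np.int32(170)), (np.int32(336), np.int32(213), np.int32(7), np.int32(28), np.int32(132)), (np.int32(343), np.int32(212), np.int32(9), np.int32(30), np.int32(153)), (np.int32(327), np.int32(226), np.int32(6), np.int32(11), np.int32(45)), (np.int32(520), np.int32(335), np.int32(120), np.int32(65), np.int32(4249))]
[-0.001 -0.001  0.007  0.001 -0.001  0.001]
the job is handed in; nothing more can be done
None
```

I turned the wheel about 128° anticlockwise until the valve stem sat at the bottom of the rim pointing up the slope, and handed the job in at about 8 s. I did this by pushing a single spoke with the shut fingertips, working in a gap that did not hold the stem. The fingers were then backed off and pulled out along the spindle's direction.

**Stem angle:** the last wrist-camera readings put the stem at 179.5–179.6°, where 180° is straight up the slope. That is within about half a degree, and about 0.1° once I use the stand yaw seen by the same camera. It read the same about half a second later, just before hand-in, with the tool roughly 15 cm clear and still.

**Disagreement:** the low-resolution top and scene pictures gave 181.1° at the stem's tip in both. At its foot they gave 179.3° (top) and 177.6° (scene), so they bracket 180°. The stem's direction taken from those two views alone (175.5° and 169.5°) disagreed. I set that aside because it rests on a stem only 7–9 pixels long.

**Other checks:**
- **Forces:** all readings were about 3 N or less.
- **Spindle:** the hub still measured about 160 mm high, so the wheel had not ridden up.
- **Loose things:** the before/after top-view comparison was mostly taken up by the arm's own movement, so it does not prove that nothing shifted. The tool's route did not go near any of them.

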